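# Seat the heat spreader and take its surface temperature

### The arm

A 6-joint arm with a two-finger parallel gripper is mounted at the origin on the work surface. World frame = base frame: x ahead of the robot, y to its left, z up, the work surface at z = 0. Lengths are in m, angles in rad, forces in N, time in s.
With the tool pointing down it reaches from about 0.4 to 0.825 m from the base axis. Payload 7 kg.
Tool frame: the origin (TCP) lies between the finger pads; the fingertips stand 8 mm ahead of it and the grasp point (between the pads) lies 11 mm behind it (arm.finger_overhang is the distance from the TCP to the fingertips, in m); z points along the fingers, y is the line along which they close (so a half turn about z gives the same grasp; the last joint's range is limited). The gripper opens to 88 mm and grips with 3 to 60 N. Pads are 19 mm wide; open, the fingers measure 130 mm over their backs; the gripper's body (78 mm by 193 mm) begins 47 mm behind the grasp point.
Start: joints at [1.482, 0.359, 0.012, 0, -1.224, -0.288], TCP at [0.248, 0.628, 0.235] pointing down, gripper open.
Joint ranges: [-3.07, 3.07], [-1.43, 2.12], [-1.02, 1.25], [-3.03, 1.67], [-3.05, -0], [-3.03, 3.03]. Speed limits (rad/s): [2.39, 2.39, 3.01, 3.14, 3.14, 3.14].

### API

Orientations are given as [roll, pitch, yaw] about the fixed x, y, z axes, in that order (R = Rz(yaw) Ry(pitch) Rx(roll)).
In Python, from station import arm gives the robot as it stands.
- The arm moves only by the tool move_arm, never from a script. Its argument "rows" is text: rows parted by semicolons, each of 7 numbers parted by spaces: the turn, a rotation vector about the tool's x, y, z in degrees, then the shift along the tool's x, y, z in m, then the finger opening in m, from 0 to 0.0876. A call has 1 to 8 rows; each row shifts and turns the commanded pose from where the row before left it, along the tool's axes as they then stand; what a row does not reach is not made up. A row lasts 1/8 s, in which the tool goes at most 62.5 mm and 10.7 degrees, less where a joint would pass 70% of its speed; a pose out of reach is approached as far as the arm can. A call is refused whole if a number of a shift passes 0.0625 or a number of a turn 10.7, either way. A call with a gripper value outside its range is refused whole. The fingers move at their own pace and stop on an object; "squeeze" is the grip in N (left out, the last holds). Time passes only in rows, so rows that do not move let the fingers close. It gives the time, the measured TCP pose, the force, the opening and the grip force at its end, in the units of the state.
- arm.get_state(): the state, without advancing time (a new reading comes with each control period).
- arm.grab_frame(name): name is "side" or "top" or "wrist"; returns (picture, depth): 480x640x3 uint8, blue, green, red; 480x640 float32, m along the optical axis (not along the pixel's ray), 0 where there is no reading.
- arm.camera_model(name): a dict with "mtx" (3x3 intrinsics, pixels), "camera_from_world" (4x4, takes a point from world to camera coordinates); the wrist camera has in their place "mount" (4x4, takes a point from camera to tool coordinates, whose origin is the TCP and whose axes are the flange's). Camera axes: x right, y down, z forward; pixel columns grow to the right and rows downward; lengths in m; the calibration is good to about 2 mm. A picture is of the moment at which its call begins: read the wrist's pose just before it. camera_model takes no time and is no camera call.
- arm.job_done(): hands the job in; it is judged then, once.
The state is a dict: "t": time; "q": joint angles; "qd": joint speeds; "joint_efforts": joint torques, N m; "eef_pos": TCP position; "ee_rot": TCP orientation; "force": force on the tool from outside, world axes, zero at the start; "moment": the same for the moment, N m; "width": finger opening in m; "gripper_force": force on a finger pad.
Only numpy, scipy, OpenCV 4.12 (cv2) and the standard library are available. Lean on these libraries where they do the work, as an engineer would, in place of code of your own. Each camera call takes 0.05 s, during which the arm holds its last target. There are 200 camera calls.

### The job

The aluminium heat spreader on the circuit board in the tilted holder is not seated: press its raised near edge down with the fingertips until it lies flat on the board. Only then take the yellow contact thermometer out of the tool rack and hold it square to the tilted spreader (leaning with it, not upright), its whole copper sensor tip on the black disc, pressed lightly so that the sprung tip is pushed part of the way in but not to its stop. Finish while still holding it there in the gripper, and leave everything else on the bench as it stands.

Things in the scene. Friction and masses are not known exactly. Their poses are not given: they have to be found in the camera images.
- spreader (a joint): how far the heat spreader still stands open, rad: 0 = flat on the board, positive = near edge raised (0.12 to 0.19 at the start: 9 to 14 mm up). It swings about its far pair of push pins (axis on its underside, 7 mm in from the far edge); the near pins slide with friction, so it stays where it is left. Moving it takes about 6 N at the near edge, 11 N in the middle; it has a firm stop when flat
- near_edge (a point): the place to press the spreader, an aluminium plate 80 mm (near to far) x 70 x 4 mm with a white push pin at each corner (heads 8 mm dia, 3 mm proud, 28 mm either side of the midline): a point on its top face midway between the two near pins, 11 mm in from the near edge, 62 mm from the swing axis. x points to the far edge, z out of the top face (turns with the spreader)
- spot (a point): centre of the matt black disc (26 mm dia) in the middle of the spreader's top face, 29 mm beyond near_edge; same axes, z square out of the top face. With the spreader flat this z leans 15 degrees from vertical towards the holder's near (-x) side, and the disc is 95 mm above the bench
- holder: circuit-board holder fixed to the bench: cast base 150 x 160 mm, column, two blue jaws (224 mm over their screws) gripping a green board 110 x 150 mm tilted 15 degrees, its near side low, facing the robot. Ports along the board's far edge stand 8 mm above the seated spreader. Origin under the centre of the base, z up, x from the near (low) to the far (high) side of the board
- rack: light wooden tool rack fixed to the bench, 220 x 80 mm, top plate 70 mm above the bench with three 16 mm holes in a row along its x, 65 mm apart, the middle one at the centre, in which thermometer, nut driver and screwdriver stand upright in any order. It stands left or right of the holder. Origin under its centre, x along the row
- thermometer: yellow pen-type thermometer, 138 mm, about 0.1 kg, upright in the rack, tip down. From the tip up: copper tip 10 mm dia, steel stem, black collar 25 mm dia at 58 to 65 mm resting on the rack (60 mm of lift frees it), round yellow body 22 mm dia at 65 to 138 mm (take it about 108 mm up, any yaw). Origin on its axis at the relaxed tip's face, z from tip to top
- sensor_tip (a point): centre of the copper sensor tip's flat face; it moves with the sprung tip. z points up the thermometer's axis
- sensor (a joint): how far the sprung tip is pushed in along the axis, m: 0 relaxed, 0.008 at its stop; it gives 0.3 N at first touch, rising 0.45 N per mm to about 3.9 N just before the stop
- nut_driver: bystander: nut driver with red handle standing in the tool rack, 27 mm dia, 142 mm long overall; origin at its lower end on its axis, z up the shaft
- screwdriver: bystander: screwdriver with blue handle standing in the tool rack, 27 mm dia, 142 mm long; origin at its lower end, z up the shaft
- meter: bystander: orange and black hand multimeter lying face up, 155 x 82 mm, 46 mm high; origin under its centre, x along its length
- solder_spool: bystander: solder reel standing on its flange, 54 mm dia, 46 mm high; origin under its centre
- flux_bottle: bystander: small amber bottle, 40 mm dia, 85 mm high; origin under its centre
- tip_cleaner: bystander: round dark pot with brass wool, 72 mm dia, 44 mm high; origin under its centre
- parts_box: bystander: clear compartment box of small parts, 85 x 130 mm, 30 mm high; origin under its centre
- side_cutters: bystander: side cutters with red handles lying flat, about 140 x 50 mm, 13 mm high; origin on the bench between the handles, 12 mm from the pivot

How it is judged:
By the outcome, as a careful person would: the job done as asked, in the order asked, and still so for the second after the job is handed in, while the arm keeps its last pose, push and grip.
It also fails if it takes over 48 s, if anything falls off the work surface, if the arm or the gripper's body presses on something with over 40 N, if the wrist force passes 120 N, or if a joint passes its speed limit or range.

## Working session

There is one attempt and no reset: what is moved stays moved. The work goes in short steps, Python scripts to look and compute and a tool call to move; the robot and the scene stay as the last step left them, time stands still between calls to the robot, and variables do not carry over. Pictures are saved under pics/ and viewed, at most 10 in all, crops included, and the job is handed in when it is done.

Besides the shell and the picture viewer there is one more tool, called after "Call:" by a JSON object that holds its "name" and its "arguments". move_arm: Moves the arm, as the interface text tells. Its arguments: {"type":"object","properties":{"rows":{"type":"string"},"squeeze":{"type":"number"}},"required":["rows"]}

```bash
ls; mkdir -p pics; cat > h.py <<'E'
import numpy as np, cv2
from scipy.spatial.transform import Rotation as Rn
from station import arm
def pose():
    s=arm.get_state(); T=np.eye(4); T[:3,:3]=Rn.from_euler('xyz',s['ee_rot']).as_matrix(); T[:3,3]=s['eef_pos']; return T
def grab(n):
    m=arm.camera_model(n)
    if n=='wrist': W=pose()@np.array(m['mount'])
    else: W=np.linalg.inv(np.array(m['camera_from_world']))
    p,d=arm.grab_frame(n); return p,d,np.array(m['mtx']),W
def cloud(d,K,W):
    v,u=np.mgrid[:480,:640]; P=np.stack([(u-K[0,2])/K[0,0]*d,(v-K[1,2])/K[1,1]*d,d],-1)
    return P@W[:3,:3].T+W[:3,3]
E
python3 - <<'E'
from h import *
for n in ['side','top']:
    p,d,K,W=grab(n); cv2.imwrite(f'pics/{n}0.png',p); np.savez(f'{n}0.npz',p=p,d=d,K=K,W=W)
    print(n,K[0,0],W.round(3).tolist(),(d>0).mean())
print(arm.get_state(),arm.finger_overhang, arm.camera_model('wrist'))
E
```

```text
pics
side 599.7153054035379 [[0.909, -0.314, 0.275, 0.282], [-0.417, -0.664, 0.621, -0.664], [-0.012, -0.679, -0.734, 0.894], [0.0, 0.0, 0.0, 1.0]] 0.99619140625
top 446.2889496081899 [[-0.026, -0.991, 0.133, 0.458], [-0.999, 0.022, -0.028, 0.009], [0.025, -0.133, -0.991, 1.032], [0.0, 0.0, 0.0, 1.0]] 0.99591796875
{'t': 0.1, 'q': array([ 1.48208570e+00,  3.59303809e-01,  1.11586011e-02, -3.14726015e-04,
       -1.22409119e+00, -2.88137602e-01]), 'qd': array([-0.0008326 , -0.00295579,  0.00111071,  0.00134763,  0.00047929,
        0.0013048 ]), 'joint_efforts': array([-1.73181088e-03, -5.84159231e+01,  2.93749541e+01,  7.01553315e+00,
        1.01485377e-02, -4.53508744e-05]), 'eef_pos': array([0.24823684, 0.62724404, 0.23372619]), 'ee_rot': array([ 3.14012786e+00, -1.25577039e-04, -3.76955299e-01]), 'force': array([0.19563457, 0.46543076, 0.15765683]), 'moment': array([-0.00490818,  0.01496257,  0.01900346]), 'gripper_force': 0.0, 'width': 0.08737675765425698} 0.008 {'mtx': array([[383.35076054,   0.        , 312.939167  ],
       [  0.        , 383.35076054, 241.20959991],
       [  0.        ,   0.        ,   1.        ]]), 'mount': array([[ 7.69320965e-04, -9.62404671e-01, -2.71618587e-01,
         7.28775221e-02],
       [ 9.99999618e-01,  6.27651945e-04,  6.08446974e-04,
         2.47510164e-04],
       [-4.15090276e-04, -2.71618952e-01,  9.62404786e-01,
        -1.50207710e-01],
       [ 0.00000000e+00,  0.00000000e+00,  0.00000000e+00,
         1.00000000e+00]])}
```

View pics/side0.png

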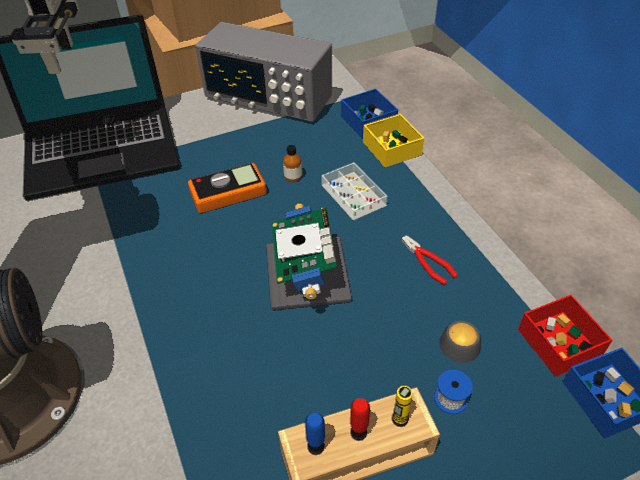

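View pics/top0.png

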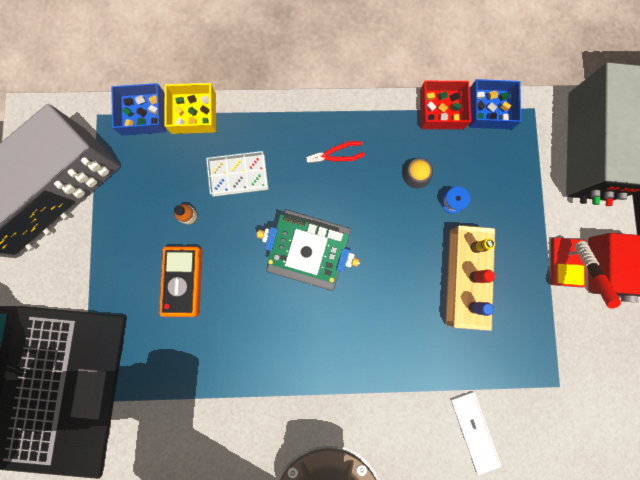

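The side view shows the spreader with its disc at (298,240) and the yellow thermometer at (403,405), the rack hole farthest from the robot. In the top view the disc is at (306,252) and the thermometer at (487,243), with the rack to the right of the holder.

```bash
python3 - <<'E'
from h import *
for n,c in [('side',(298,240)),('top',(306,252))]:
    z=np.load(n+'0.npz'); p,d,K,W=[z[k] for k in 'pdKW']; P=cloud(d,K,W); hsv=cv2.cvtColor(p,cv2.COLOR_BGR2HSV)
    m=((hsv[...,1]<40)&(hsv[...,2]>170)).astype(np.uint8); m=cv2.morphologyEx(m,cv2.MORPH_OPEN,np.ones((3,3)))
    N,L,S,C=cv2.connectedComponentsWithStats(m); 
    i=L[c[1],c[0]-14] ; print(n,'white',S[i],C[i])
    M=cv2.erode((L==i).astype(np.uint8),np.ones((3,3)))>0; X=P[M]
    c0=np.median(X,0); 
    for _ in range(3):
        q=X-c0; n_=np.linalg.svd(q-q.mean(0),full_matrices=False)[2][2]; n_*=np.sign(n_[2]); r=(X-X.mean(0))@n_; X=X[abs(r-np.median(r))<.003]
    print(' plane',X.mean(0).round(4),n_.round(4),'std',r.std().round(5),len(X),'tilt',np.degrees(np.arccos(n_[2])).round(2),'lean dir',np.degrees(np.arctan2(-n_[1],-n_[0])).round(2))
    # black disc
    b=((hsv[...,2]<60)).astype(np.uint8); N,L2,S2,C2=cv2.connectedComponentsWithStats(b); j=L2[c[1],c[0]]; print(' disc',S2[j],C2[j], P[L2==j].mean(0).round(4))
    u=C2[j]; ray=W[:3,:3]@[(u[0]-K[0,2])/K[0,0],(u[1]-K[1,2])/K[1,1],1]; s=((X.mean(0)-W[:3,3])@n_)/(ray@n_); print(' disc ray',(W[:3,3]+s*ray).round(4))
    # min area rect of spreader points on XY
    cn=cv2.findContours((L==i).astype(np.uint8),cv2.RETR_EXTERNAL,cv2.CHAIN_APPROX_NONE)[0][0][:,0]
    rr=np.stack([(cn[:,0]-K[0,2])/K[0,0],(cn[:,1]-K[1,2])/K[1,1],np.ones(len(cn))],1)@W[:3,:3].T
    E=W[:3,3]+rr*(((X.mean(0)-W[:3,3])@n_)/(rr@n_))[:,None]
    # in-plane frame
    ex=np.array([1,0,0])-n_*n_[0]; ex/=np.linalg.norm(ex); ey=np.cross(n_,ex)
    q=np.stack([(E-X.mean(0))@ex,(E-X.mean(0))@ey],1).astype(np.float32); R=cv2.minAreaRect(q); print(' rect',R[1],R[2],(X.mean(0)+R[0][0]*ex+R[0][1]*ey).round(4))
    # yellow
    y=((hsv[...,0]>20)&(hsv[...,0]<35)&(hsv[...,1]>120)&(hsv[...,2]>90))
    A=P[y]; k=(A[:,2]>.08)&(A[:,2]<.19)&(A[:,1]<-.2)&(np.linalg.norm(A[:,:2],axis=1)<.8)
    A=A[k]; print(' yellow',len(A),A.min(0).round(3),A.max(0).round(3),np.median(A,0).round(4), 'top', A[A[:,2]>A[:,2].max()-.006].mean(0).round(4))
    k=(P[...,2]>.067)&(P[...,2]<.075)&(P[...,1]<-.25)&(P[...,0]<.65)&(P[...,0]>.2)
    R=cv2.minAreaRect(P[k][:,:2].astype(np.float32)); print(' rack',R,P[k][:,2].mean())
E
```

```text
side white [ 276  224   55   34 1232] [300.49837662 239.97402597]
 plane [0.5395 0.0301 0.0992] [-0.0372  0.277   0.9602] std 0.00118 89 tilt 16.23 lean dir -82.35
 disc [292 235  13  10  99] [298.27272727 239.38383838] [0.5418 0.0331 0.0996]
 disc ray [0.5423 0.0345 0.0981]
 rect (0.09665854275226593, 0.099155493080616) 69.44744873046875 [0.5494 0.0311 0.0993]
 yellow 297 [ 0.533 -0.349  0.08 ] [ 0.555 -0.326  0.152] [ 0.5407 -0.3451  0.1362] top [ 0.5424 -0.3385  0.1489]
 rack ((0.4799830913543701, -0.3297571837902069), (0.08225996792316437, 0.22029954195022583), 83.79651641845703) 0.06951468448377313
top white [ 285  224   42   50 1313] [306.92764661 249.2604722 ]
 plane [0.5448 0.0326 0.1006] [-0.408  -0.913   0.0061] std 0.00167 68 tilt 89.65 lean dir 65.92
 disc [     0      0    640    480 285073] [331.9921564  232.84280167] [ 0.6874 -0.0268 -0.127 ]
 disc ray [ 0.7418 -0.0637 -1.1408]
 rect (0.14435319602489471, 1.929694414138794) 2.003086805343628 [ 0.5897  0.0085 -0.5079]
 yellow 124 [ 0.535 -0.347  0.098] [ 0.556 -0.324  0.154] [ 0.5423 -0.3282  0.1425] top [ 0.5445 -0.3332  0.1497]
 rack ((0.4694526791572571, -0.48063045740127563), (0.39246049523353577, 0.22210635244846344), 85.83023834228516) 0.06984554833207013
```

Call:
{"name": "move_arm", "arguments": {"rows": "0 0 0 .031 .028 -.005 0; 0 0 0 .031 .028 -.005 0; 0 0 0 .031 .028 -.005 0; 0 0 0 .031 .028 -.005 0; 0 0 0 .031 .028 -.005 0; 0 0 0 .031 .028 -.005 0; 0 0 0 .031 .028 -.005 0; 0 0 0 .031 .028 -.001 0"}}

```text
t: 1.1
eef_pos: [0.3969, 0.3268, 0.2707]
ee_rot: [-3.141, 0.0, -0.377]
force: [0.9, -0.3, 0.1]
width: 0.013
gripper_force: 0.0
```

Call:
{"name": "move_arm", "arguments": {"rows": "0 0 0 .031 .028 0 0; 0 0 0 .031 .028 0 0; 0 0 0 .031 .028 0 0; 0 0 0 .031 .028 0 0; 0 0 0 .031 .028 0 0; 0 0 0 .031 .028 0 0; 0 0 0 .031 .028 0 0; 0 0 0 .031 .028 0 0"}}

```text
t: 2.1
eef_pos: [0.545, 0.0272, 0.2703]
ee_rot: [3.141, 0.0, -0.377]
force: [1.2, 0.1, -0.5]
width: 0.0003
gripper_force: 0.0
```

```bash
python3 - <<'E'
from h import *
arm.grab_frame('wrist'); p,d,K,W=grab('wrist'); cv2.imwrite('pics/w1.png',p); np.savez('w1.npz',p=p,d=d,K=K,W=W); print(pose().round(4))
E
```

```text
[[ 9.287e-01 -3.708e-01 -1.300e-03  5.455e-01]
 [-3.708e-01 -9.287e-01 -9.000e-04  2.570e-02]
 [-9.000e-04  1.300e-03 -1.000e+00  2.698e-01]
 [ 0.000e+00  0.000e+00  0.000e+00  1.000e+00]]
```

View pics/w1.png

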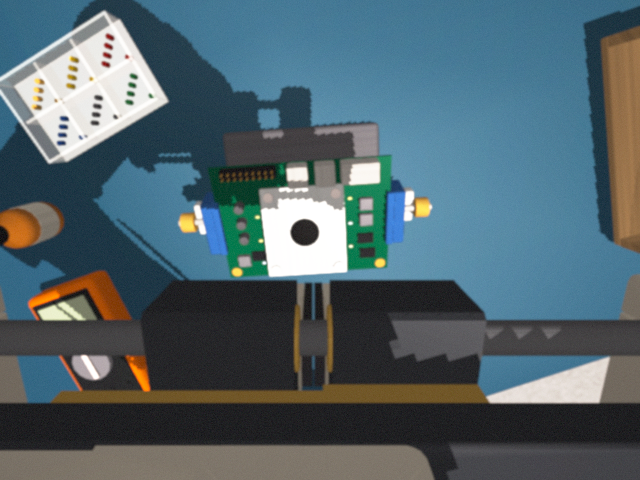

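The wrist view shows the disc at (305,232). The spreader spans about (260-348, 188-276), slightly rotated in the image, and its near edge, at rows 272-276, is clear of the fingers.

```bash
cat > spr.py <<'E'
from h import *
def fit(X):
    for t in (.006,.003,.002):
        c=X.mean(0); n=np.linalg.svd(X-c,full_matrices=False)[2][2]; n=n*np.sign(n[2]); X=X[abs((X-c)@n)<t]
    return X.mean(0),n,len(X),((X-X.mean(0))@n).std()
def ray(u,K,W,c,n):
    r=W[:3,:3]@[(u[0]-K[0,2])/K[0,0],(u[1]-K[1,2])/K[1,1],1]; return W[:3,3]+r*((c-W[:3,3])@n)/(r@n)
def spreader(p,d,K,W,seed=(305,232)):
    P=cloud(d,K,W); hsv=cv2.cvtColor(p,cv2.COLOR_BGR2HSV)
    b=(hsv[...,2]<70).astype(np.uint8); _,L,S,C=cv2.connectedComponentsWithStats(b,connectivity=4); j=L[seed[1],seed[0]]; u=C[j]
    w=((hsv[...,1]<40)&(hsv[...,2]>200)).astype(np.uint8); w=cv2.morphologyEx(w,cv2.MORPH_OPEN,np.ones((5,5)))
    _,L2,S2,C2=cv2.connectedComponentsWithStats(w,connectivity=4); i=L2[int(u[1]),int(u[0]-S[j][2]*.8)]
    M=cv2.erode((L2==i).astype(np.uint8),np.ones((7,7)))>0
    c,n,k,s=fit(P[M&(d>0)]); cn=cv2.findContours((L2==i).astype(np.uint8),cv2.RETR_EXTERNAL,cv2.CHAIN_APPROX_NONE)[0][0]
    spot=ray(u,K,W,c,n)
    print('disc',u.round(1),S[j],'white',S2[i],'n',n.round(4),'tilt',np.degrees(np.arccos(n[2])).round(2),'yaw',np.degrees(np.arctan2(n[1],-n[0])*-1).round(2),k,s.round(5),'spot',spot.round(4))
    r=cv2.minAreaRect(cn); print(r)
    # near edge line by fit over bottom contour
    q=cn[:,0].astype(float); bt=np.array([(x,q[q[:,0]==x][:,1].max()) for x in np.unique(q[:,0])]); bt=bt[6:-6]
    f=np.polyfit(bt[:,0],bt[:,1],1); A=ray((bt[0,0],np.polyval(f,bt[0,0])),K,W,c,n); B=ray((bt[-1,0],np.polyval(f,bt[-1,0])),K,W,c,n)
    e=(A-B)/np.linalg.norm(A-B); print('near edge y-dir',e.round(4),'yaw',np.degrees(np.arctan2(-e[0],e[1])).round(2),'dist spot',np.linalg.norm(np.cross(spot-B,e)).round(4))
    return spot,n,e,P,hsv
if __name__=='__main__':
    z=np.load('w1.npz'); spot,n,e,P,hsv=spreader(*[z[k] for k in 'pdKW'])
    g=(hsv[...,0]>40)&(hsv[...,0]<85)&(hsv[...,1]>100)&(P[...,2]>.05)&(P[...,2]<.13); g=cv2.erode(g.astype(np.uint8),np.ones((3,3)))>0
    c,nb,k,s=fit(P[g]); print('board',c.round(4),nb.round(4),np.degrees(np.arccos(nb[2])).round(2),'yaw',np.degrees(-np.arctan2(nb[1],-nb[0])).round(2),k,s)
E
python3 spr.py
```

```text
disc [304.3 232.1] [292 220  26  25 507] white [ 262  199   85   78 5197] n [-0.0878  0.0288  0.9957] tilt 5.3 yaw -18.17 3741 0.00067 spot [0.5402 0.0339 0.1003]
((304.498046875, 235.96888732910156), (77.09956359863281, 82.83837127685547), 86.42366790771484)
near edge y-dir [3.136e-01 9.496e-01 2.000e-04] yaw -18.28 dist spot 0.0399
board [0.5528 0.0343 0.0908] [-0.2454  0.0787  0.9662] 14.94 yaw -17.77 4813 0.0006469882699389524
```

```bash
cat > go.py <<'E'
from h import *
y=np.radians(-18); h=np.array([np.cos(y),np.sin(y),0]); t=np.radians(15)
xf=h*np.cos(t)+np.array([0,0,np.sin(t)]); nf=-h*np.sin(t)+np.array([0,0,np.cos(t)])
RP=np.stack([xf,np.cross(-nf,xf),-nf],1)
spot=np.array([.5405,.0338,.0947]); ne=spot-.029*xf
def go(R,p):
    T=pose(); r=Rn.from_matrix(T[:3,:3].T@R).as_rotvec(degrees=True); print('turn',r.round(2),'shift after turn',(R.T@(p-T[:3,3])).round(4),'shift before',(T[:3,:3].T@(p-T[:3,3])).round(4))
E
python3 -c "
from go import *
go(RP,ne+nf*(.008+.022)); print(ne)"
```

```text
turn [ 0.57 15.05 -3.74] shift after turn [-0.0813 -0.0061  0.1373] shift before [-0.0432 -0.0035  0.1537]
[0.51385915 0.04245614 0.08719425]
```

Call:
{"name": "move_arm", "arguments": {"rows": "0.14 3.8 -.93 0 0 0 0; 0.14 3.8 -.93 0 0 0 0; 0.14 3.8 -.93 0 0 0 0; 0.14 3.7 -.93 0 0 0 0; 0 0 0 -.02 -.0015 .034 0; 0 0 0 -.02 -.0015 .034 0; 0 0 0 -.02 -.0015 .034 0; 0 0 0 -.02 -.0015 .034 0"}}

```text
t: 3.2
eef_pos: [0.5062, 0.0479, 0.1175]
ee_rot: [-3.139, -0.264, -0.311]
force: [1.5, -0.3, -0.0]
width: 0.0007
gripper_force: 0.0
```

```bash
python3 -c "
from go import *
arm.grab_frame('wrist');arm.grab_frame('wrist')
go(RP,ne+nf*.008); print(arm.get_state()['force'])"
```

```text
turn [0.21 0.18 0.23] shift after turn [ 0.0034 -0.0002  0.0215] shift before [ 0.0035 -0.0003  0.0215]
[-0.68664565  0.04216286  0.3577205 ]
```

Call:
{"name": "move_arm", "arguments": {"rows": "0 0 0 .003 0 .003 0; 0 0 0 0 0 .003 0; 0 0 0 0 0 .003 0; 0 0 0 0 0 .003 0; 0 0 0 0 0 .002 0; 0 0 0 0 0 .002 0"}}

```text
t: 4.05
eef_pos: [0.5135, 0.0451, 0.1039]
ee_rot: [-3.14, -0.264, -0.312]
force: [-5.2, 1.7, 5.9]
width: 0.0007
gripper_force: 3.1
```

Call:
{"name": "move_arm", "arguments": {"rows": "0 0 0 0 0 .0015 0; 0 0 0 0 0 .0015 0; 0 0 0 0 0 0 0; 0 0 0 0 0 0 0"}}

```text
t: 4.55
eef_pos: [0.5143, 0.0448, 0.1009]
ee_rot: [-3.141, -0.264, -0.312]
force: [-3.2, 0.5, 2.0]
width: 0.0003
gripper_force: 1.1
```

Call:
{"name": "move_arm", "arguments": {"rows": "0 0 0 0 0 .0015 0; 0 0 0 0 0 .0015 0; 0 0 0 0 0 .0015 0; 0 0 0 0 0 .001 0"}}

```text
t: 5.05
eef_pos: [0.5154, 0.0443, 0.0956]
ee_rot: [-3.141, -0.264, -0.312]
force: [-16.5, 4.9, 19.1]
width: 0.0006
gripper_force: 11.6
```

Call:
{"name": "move_arm", "arguments": {"rows": "0 0 0 0 0 .001 0; 0 0 0 0 0 .001 0; 0 0 0 0 0 .0005 0; 0 0 0 0 0 0 0"}}

```text
t: 5.55
eef_pos: [0.5157, 0.0443, 0.0953]
ee_rot: [-3.14, -0.266, -0.311]
force: [-36.4, 10.2, 45.6]
width: 0.0005
gripper_force: 26.6
```

Call:
{"name": "move_arm", "arguments": {"rows": "0 0 0 0 0 -.003 0; 0 0 0 0 0 -.01 0; 0 0 0 0 0 -.03 0; 0 0 0 0 0 -.045 0; 0 0 0 0 0 -.045 0; 0 0 0 0 0 -.045 0; 0 0 0 0 0 0 0"}}

```text
t: 6.42
eef_pos: [0.4731, 0.0597, 0.269]
ee_rot: [-3.134, -0.268, -0.312]
force: [0.5, -0.8, -1.0]
width: 0.0004
gripper_force: 0.0
```

```bash
python3 - <<'E'
from spr import *
arm.grab_frame('wrist'); p,d,K,W=grab('wrist'); cv2.imwrite('pics/w2.png',p); np.savez('w2.npz',p=p,d=d,K=K,W=W)
n=-(W[:3,:3].T)[:,2]; import go
q=W[:3,:3].T@(go.spot-W[:3,3]); u=K@q/q[2]; print(u)
spreader(p,d,K,W,(int(u[0]),int(u[1]))); print(arm.get_state()['force'],pose().round(4).tolist())
E
```

```text
[317.19188572 189.94685427   1.        ]
disc [317.5 190.6] [305 178  27  26 555] white [ 276  143   83   92 4116] n [-0.2472  0.0816  0.9655] tilt 15.09 yaw -18.26 2772 0.00073 spot [0.5399 0.0337 0.0945]
((317.0, 188.5), (91.0, 82.0), 90.0)
near edge y-dir [0.5634 0.8228 0.0747] yaw -34.4 dist spot 0.0
[ 0.05347635 -0.08700156 -0.09247138] [[0.9189, -0.3061, 0.249, 0.472], [-0.2962, -0.952, -0.0774, 0.0585], [0.2607, -0.0026, -0.9654, 0.2654], [0.0, 0.0, 0.0, 1.0]]
```

View pics/w2.png

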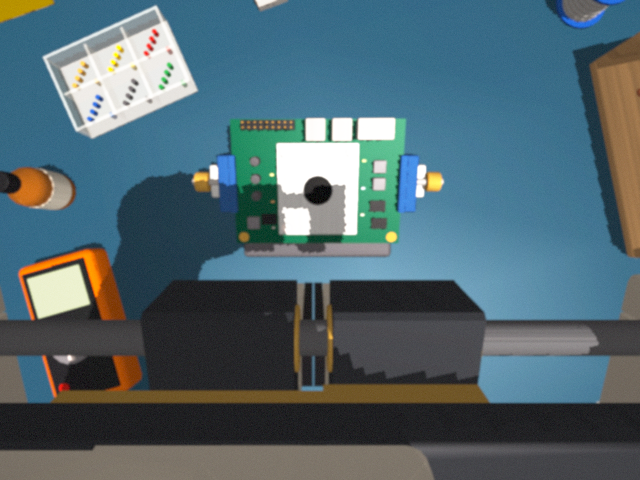

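The disc is at (317,190), the fitted plane tilts 15.1° and the disc is 94.5 mm above the bench, so the spreader is flat. Next is the thermometer.

```bash
python3 -c "
from go import *
RV=np.stack([h,np.cross([0,0,-1],h),[0,0,-1]],1)
go(RV,np.array([.5445,-.3365,.27])-.02*h)"
```

```text
turn [ -0.17 -15.11   0.16] shift after turn [ 0.1711  0.3533 -0.0046] shift before [0.1655 0.3538 0.0389]
```

Call:
{"name": "move_arm", "arguments": {"rows": "0 -5 0 0 0 -.002 .05; 0 -5 0 0 0 -.002 .05; 0 -5.1 0 0 0 0 .05; 0 0 0 .015 .03 0 .05; 0 0 0 .017 .035 0 .05; 0 0 0 .017 .035 0 .05; 0 0 0 .017 .035 0 .05; 0 0 0 .017 .035 0 .05"}}

```text
t: 7.52
eef_pos: [0.4977, -0.1302, 0.267]
ee_rot: [-3.141, 0.003, -0.312]
force: [0.2, -1.1, -0.1]
width: 0.0496
gripper_force: 0.0
```

Call:
{"name": "move_arm", "arguments": {"rows": "0 0 0 .017 .036 0 .05; 0 0 0 .017 .036 0 .05; 0 0 0 .017 .036 0 .05; 0 0 0 .017 .036 0 .05; 0 0 0 .017 .034 0 .05; 0 0 0 0 0 0 .05"}}

```text
t: 8.28
eef_pos: [0.5238, -0.3264, 0.2656]
ee_rot: [-3.141, 0.004, -0.315]
force: [-0.8, 0.4, -1.0]
width: 0.0498
gripper_force: 0.0
```

```bash
python3 - <<'E'
from h import *
arm.grab_frame('wrist'); p,d,K,W=grab('wrist'); cv2.imwrite('pics/w3.png',p); np.savez('w3.npz',p=p,d=d,K=K,W=W); print(pose().round(4).tolist())
P=cloud(d,K,W); k=(abs(P[...,2]-.149)<.006)&(np.hypot(P[...,0]-.5445,P[...,1]+.3365)<.025)
A=P[k]; print(len(A),A.min(0),A.max(0),A.mean(0)); v,u=np.nonzero(k); print(u.min(),u.max(),v.min(),v.max())
print(cv2.minEnclosingCircle(A[:,:2].astype(np.float32)))
E
```

```text
[[0.9515, -0.3077, -0.0026, 0.5239], [-0.3077, -0.9515, 0.0023, -0.3245], [-0.0032, -0.0014, -1.0, 0.2665], [0.0, 0.0, 0.0, 1.0]]
746 [ 0.53323064 -0.34613803  0.14313335] [ 0.55487986 -0.3246974   0.15288619] [ 0.54463065 -0.33558651  0.15040604]
303 332 191 221
((0.544071614742279, -0.3353497385978699), 0.010955107398331165)
```

View pics/w3.png

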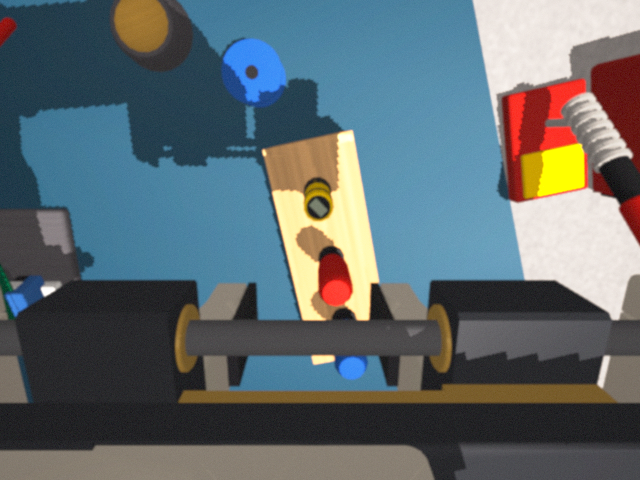

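The thermometer's top is at (318,205) in the wrist view, which puts it at world (0.5442, -0.3354). The red nut driver at (335,285) is clear of the fingers' path.

```bash
python3 -c "
from go import *
RV=np.stack([h,np.cross([0,0,-1],h),[0,0,-1]],1)
go(RV,np.array([.5442,-.3354,.1095]))"
```

```text
turn [-0.08  0.18  0.08] shift after turn [0.0227 0.0041 0.157 ] shift before [0.0232 0.0044 0.1569]
```

Call:
{"name": "move_arm", "arguments": {"rows": "0 .2 0 .011 .002 0 .05; 0 0 0 .0115 .002 .01 .05; 0 0 0 0 0 .028 .05; 0 0 0 0 0 .028 .05; 0 0 0 0 0 .028 .05; 0 0 0 0 0 .028 .05; 0 0 0 0 0 .02 .05; 0 0 0 0 0 .01 .05"}}

```text
t: 9.38
eef_pos: [0.5452, -0.3344, 0.1147]
ee_rot: [-3.14, -0.001, -0.311]
force: [1.0, -0.0, -0.2]
width: 0.0499
gripper_force: 0.0
```

```bash
python3 -c "
from go import *
arm.grab_frame('wrist');arm.grab_frame('wrist')
RV=np.stack([h,np.cross([0,0,-1],h),[0,0,-1]],1)
go(RV,np.array([.5442,-.3354,.1095]));print(arm.get_state()['force'])"
```

```text
turn [-0.07 -0.09  0.19] shift after turn [-0.0006  0.0011  0.0057] shift before [-0.0006  0.0011  0.0057]
[ 0.05802623 -0.53992618  0.19966801]
```

Call:
{"name": "move_arm", "arguments": {"rows": "0 0 0 -.0005 .001 .0055 .05; 0 0 0 0 0 0 .03; 0 0 0 0 0 0 .018; 0 0 0 0 0 0 .012; 0 0 0 0 0 0 .012; 0 0 0 0 0 0 .012", "squeeze": 25}}

```text
t: 10.22
eef_pos: [0.5447, -0.3358, 0.1114]
ee_rot: [-3.141, -0.004, -0.311]
force: [-0.1, 0.6, 3.0]
width: 0.0215
gripper_force: 25.0
```

Call:
{"name": "move_arm", "arguments": {"rows": "0 0 0 0 0 -.01 .012; 0 0 0 0 0 -.02 .012; 0 0 0 0 0 -.025 .012; 0 0 0 0 0 -.025 .012; 0 0 0 0 0 -.025 .012; 0 0 0 0 0 -.025 .012; 0 0 0 0 0 -.02 .012; 0 0 0 0 0 0 .012"}}

```text
t: 11.22
eef_pos: [0.5447, -0.3361, 0.2631]
ee_rot: [-3.141, -0.007, -0.311]
force: [-0.3, -0.3, -1.6]
width: 0.0214
gripper_force: 25.0
```

```bash
python3 -c "
from go import *
go(RP,spot+nf*(.099+.06)); RV=np.stack([h,np.cross([0,0,-1],h),[0,0,-1]],1)
go(RV,spot+nf*(.099+.06))
print(arm.get_state()['force'])"
```

```text
turn [-0.08 14.59  0.16] shift after turn [-0.1578 -0.3505 -0.0269] shift before [-0.1585 -0.3509  0.0141]
turn [-0.06 -0.41  0.17] shift after turn [-0.1594 -0.3505  0.0149] shift before [-0.1585 -0.3509  0.0141]
[-0.34242338 -0.29669019 -1.64263372]
```

Call:
{"name": "move_arm", "arguments": {"rows": "0 0 0 -.008 -.016 0 .012; 0 0 0 -.013 -.029 0 .012; 0 0 0 -.013 -.029 0 .012; 0 0 0 -.013 -.029 0 .012; 0 0 0 -.013 -.029 0 .012; 0 0 0 -.013 -.029 0 .012; 0 0 0 -.013 -.029 0 .012; 0 0 0 -.013 -.029 0 .012"}}

```text
t: 12.22
eef_pos: [0.5156, -0.0954, 0.2598]
ee_rot: [-3.141, -0.002, -0.311]
force: [-0.0, 0.8, 0.3]
width: 0.0217
gripper_force: 25.0
```

Call:
{"name": "move_arm", "arguments": {"rows": "0 0 0 -.013 -.029 0 .012; 0 0 0 -.013 -.029 0 .012; 0 0 0 -.013 -.029 0 .012; 0 0 0 -.013 -.029 0 .012; 0 5 0 -.01 -.016 0 .012; 0 5 0 0 0 0 .012; 0 4.6 0 0 0 0 .012; 0 0 0 0 0 0 .012"}}

```text
t: 13.22
eef_pos: [0.4959, 0.0476, 0.2595]
ee_rot: [3.141, -0.257, -0.309]
force: [-0.4, 0.3, -0.8]
width: 0.0214
gripper_force: 25.0
```

```bash
python3 - <<'E'
from go import *
arm.grab_frame('wrist')
go(RP,spot+nf*(.099+.03)); T=pose(); print(T[:3,3],(T[:3,3]+.099*T[:3,2]).round(4))
V=[]
for n in ['side','top','wrist']:
    p,d,K,W=grab(n); np.savez(f'{n}4.npz',p=p,d=d,K=K,W=W); q=W[:3,:3].T@(T[:3,3]+.099*T[:3,2]-W[:3,3]); u=K@q/q[2]; print(n,u)
    c=np.clip(u[:2].astype(int)-[80,60],0,[480,360]); V.append(cv2.resize(p[c[1]:c[1]+120,c[0]:c[0]+160],(400,300),interpolation=cv2.INTER_CUBIC)); print(c)
cv2.imwrite('pics/v4.png',np.vstack([np.hstack(V[:2]),np.hstack([V[2],V[2]*0])]))
E
```

```text
turn [-0.09  0.3   0.25] shift after turn [ 0.0015 -0.0001  0.0426] shift before [ 0.0017 -0.0001  0.0426]
[0.49681819 0.04785805 0.26010897] [0.5208 0.0402 0.1644]
side [283.89944836 214.98033986   1.        ]
[203 154]
top [301.77699827 259.26298685   1.        ]
[221 199]
wrist [313.39803012 246.77927899   1.        ]
[233 186]
```

View pics/v4.png

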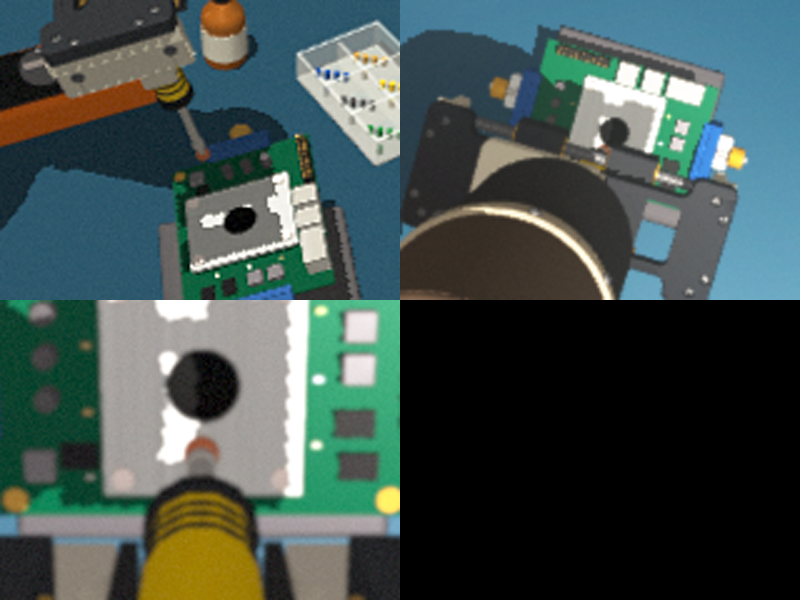

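The side crop has the copper tip at full-image pixel (284,216) and the wrist crop at (314,246). Both match the predicted tip to within about 1 px, so the 99 mm tip offset holds.

Call:
{"name": "move_arm", "arguments": {"rows": "0 .3 .2 .0015 0 .01 .012; 0 0 0 0 0 .012 .012; 0 0 0 0 0 .012 .012; 0 0 0 0 0 .008 .012; 0 0 0 0 0 .006 .012; 0 0 0 0 0 0 .012; 0 0 0 0 0 0 .012"}}

```text
t: 14.3
eef_pos: [0.5117, 0.0436, 0.2152]
ee_rot: [-3.139, -0.264, -0.315]
force: [0.5, 0.8, -0.7]
width: 0.0219
gripper_force: 25.0
```

```bash
cat > st.py <<'E'
from go import *
F=[]
for i in range(6): arm.grab_frame('wrist'); F.append(arm.get_state()['force'])
go(RP,spot+nf*.099); F=np.array(F); print('F along n',(F@nf).mean().round(2),F.mean(0).round(2),arm.get_state()['t'])
E
python3 st.py
```

```text
turn [-0.13 -0.12 -0.06] shift after turn [-0.0017  0.0004  0.0252] shift before [-0.0017  0.0005  0.0252]
F along n -0.73 [-0.08  0.28 -0.8 ] 14.6
```

Call:
{"name": "move_arm", "arguments": {"rows": "0 0 0 -.0012 .0003 .008 .012; 0 0 0 0 0 .007 .012; 0 0 0 0 0 .005 .012; 0 0 0 0 0 .002 .012; 0 0 0 0 0 0 .012; 0 0 0 0 0 0 .012"}}

```text
t: 15.35
eef_pos: [0.5159, 0.0419, 0.1935]
ee_rot: [-3.139, -0.264, -0.315]
force: [-0.2, 0.2, 0.0]
width: 0.0217
gripper_force: 25.0
```

```bash
python3 st.py
```

```text
turn [-0.12 -0.12 -0.06] shift after turn [-0.0005  0.0001  0.0031] shift before [-0.0005  0.0001  0.0031]
F along n -1.03 [-0.12 -0.19 -1.08] 15.65
```

Call:
{"name": "move_arm", "arguments": {"rows": "0 0 0 0 0 .002 .012; 0 0 0 0 0 .0015 .012; 0 0 0 0 0 .0015 .012; 0 0 0 0 0 0 .012; 0 0 0 0 0 0 .012"}}

```text
t: 16.27
eef_pos: [0.5171, 0.0414, 0.1885]
ee_rot: [-3.139, -0.264, -0.315]
force: [-1.1, -0.3, 1.3]
width: 0.0218
gripper_force: 25.0
```

```bash
python3 st.py
```

```text
turn [-0.1  -0.11 -0.06] shift after turn [-0.0005  0.     -0.002 ] shift before [-0.0005 -0.     -0.002 ]
F along n 0.4 [-0.12  0.34  0.35] 16.575
```

Call:
{"name": "move_arm", "arguments": {"rows": "0 0 0 0 0 .001 .012; 0 0 0 0 0 .001 .012; 0 0 0 0 0 0 .012; 0 0 0 0 0 0 .012; 0 0 0 0 0 0 .012"}}

```text
t: 17.2
eef_pos: [0.5176, 0.0413, 0.1866]
ee_rot: [-3.139, -0.264, -0.315]
force: [-1.1, 0.5, 1.1]
width: 0.0216
gripper_force: 25.0
```

```bash
python3 st.py; python3 - <<'E'
from h import *
V=[]
for n,u in [('wrist',(313,247)),('side',(298,240))]:
    p,*_=grab(n); V.append(cv2.resize(p[u[1]-60:u[1]+60,u[0]-60:u[0]+60],(400,400),interpolation=cv2.INTER_CUBIC))
cv2.imwrite('pics/v5.png',np.hstack(V))
E
```

```text
turn [-0.11 -0.11 -0.06] shift after turn [-0.0005  0.0001 -0.004 ] shift before [-0.0005  0.0001 -0.004 ]
F along n 1.42 [-0.84  0.1   1.25] 17.5
```

View pics/v5.png

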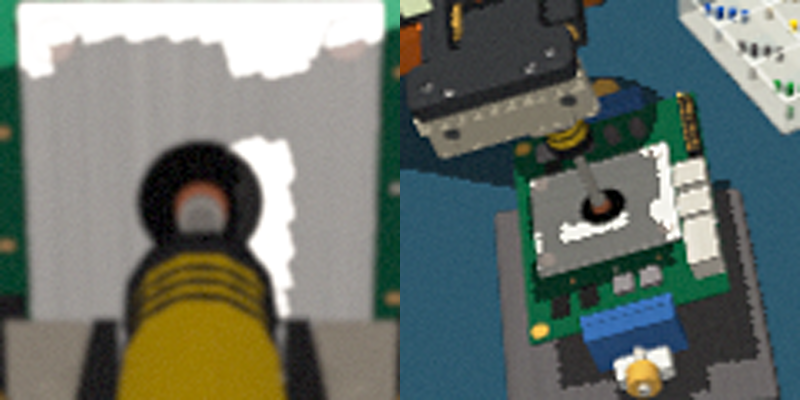

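In the wrist crop the copper tip at (202,200) sits centred on the black disc, and the side crop agrees with the tip at (600,207). The spring is pushed in about 4 mm, with about 2.3 N of force.

```bash
python3 -c "
from station import arm; print(arm.job_done())"
```

```text
the job is handed in; nothing more can be done
None
```

I pressed the spreader flat (measured tilt 15.1°), then handed in the job at about 17.6 s with the thermometer still held square on the disc, its tip centred and pushed in about 4 of 8 mm; no verdict was returned.

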